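# Sort inspected screen clamps and lock the rejects away

### The arm

A 6-joint arm with a two-finger parallel gripper is mounted at the origin on the work surface. World frame = base frame: x ahead of the robot, y to its left, z up, the work surface at z = 0. Lengths are in mm, angles in degrees, forces in N, time in s.
With the tool pointing down it reaches from about 325 to 775 mm from the base axis. Payload 5.5 kg.
Tool frame: the origin (TCP) lies midway between the tips of the shut fingers; the grasp point (between the pads) lies 19 mm behind it (robot.grasp_offset is the distance from the TCP to the grasp point, in mm); z points along the fingers, y is the direction in which the jaws open and shut (so a half turn about z gives the same grasp; the last joint's range is limited). The gripper opens to 85 mm and grips with 20 to 120 N. Pads are 22 mm wide; open, the fingers measure 114 mm over their backs; the gripper's body (76 mm by 85 mm) begins 54 mm behind the grasp point. The pads swing forward as they close: fully open they stand 13 mm farther back than shut.
Start: joints at [68.314, 5.22, 70.514, -0, 104.267, -3.249], TCP at [189.769, 569.213, 231.275] pointing down, gripper open.
Joint ranges: [-164.24, 164.24], [-49.07, 125.15], [9.68, 141.18], [-86.29, 266.29], [3.28, 154.24], [-151.56, 151.56]. Speed limits (degrees/s): [147.25, 147.25, 172.46, 180, 180, 180].

### API

Orientations are given as a 3x3 rotation matrix whose columns are the frame's x, y, z axes.
In Python, from cell import robot, cams, finish_job gives the robot as it stands. The module is installed in compiled form; this text tells all that it offers.
- The arm moves only by the tool servo_tool, never from a script. Its argument "steps" is a list of rows, each a list of 2 entries, a list of its own where there are three numbers: the shift along the world's x, y, z in units of 50 mm (1.0 is 50 mm), then the turn about the world's z in units of 6 degrees (1.0 is 6 degrees). In form: [[[x, y, z], roll], ...]. A call has 1 to 5 rows; each row is the pose to reach, as a shift and turn from the pose measured when the call began; what a row does not reach only later rows make up. A row lasts 1/10 s, in which the tool goes at most 50 mm and 8.59 degrees, less where a joint would pass 70% of its speed; a pose out of reach is approached as far as the arm can. A call with a gripper value outside its range is refused whole. "hand" is the finger opening in mm, from 0 to 85.4, set as the call begins (left out, the last holds). The fingers move at their own pace and stop on an object; "newtons" is the grip in N (left out, the last holds). Time passes only in rows, so rows that repeat a pose let the fingers close. It gives the time, the measured TCP pose, the force and the opening at its end, in the units of the state.
- robot.read_state(): the state, without advancing time (a new reading comes with each control period).
- cams.grab_frame(name): name is "scene" or "top" or "wrist"; returns a dict with "image" (420x560x3 uint8, red, green, blue), "fx", "fy", "cx", "cy" (pixels), "extrinsics" (4x4, takes a point from camera to world coordinates). Camera axes: x right, y up, looking along -z (the intrinsics and any distortion apply to the point x, -y, -z); pixel columns grow to the right and rows downward; lengths in mm; the calibration is good to about 2 mm. A picture is of the moment at which its call begins. There is no depth.
- finish_job(): hands the job in, once; it reports no verdict.
The state is a dict: "time_s": time; "joint_positions": joint angles; "qvel": joint speeds; "tau": joint torques, N m; "tool_pos": TCP position; "ee_rot": TCP orientation; "contact_force": force on the tool from outside, world axes, zero at the start; "ft_torque": the same for the moment, N m; "opening": opening from 0.0 (shut) to 1.0 (fully open).
Only numpy, scipy, OpenCV 4.12 (cv2) and the standard library are available. Lean on these libraries where they do the work, as an engineer would, in place of code of your own. Each camera call takes 0.05 s, during which the arm holds its last target. There are 200 camera calls.

### The job

Put the inspected screen clamps away: stand each clamp with a round tag (passed) flat in a nest of its own in the plywood tray, and each clamp with a strip-shaped tag (rejected) flat in a compartment of its own in the steel quarantine box. When all are sorted, shut the box's lid fully, swing the padlock's shackle round over the hole in the hasp and press it down into the padlock until it clicks and stays locked. Leave the jar, the tape roll and the magnifier among the clamps where they are, and do not snap the padlock shut before the lid is down.

Things in the scene. Friction and masses are not known exactly. Their poses are not given: they have to be found in the camera images.
- clamp_round_1: dark cast frame clamp, base 88 x 46 x 8 mm, 62 mm high, 0.17-0.33 kg; may be absent. Origin: centre of underside; x along the length to the tag end. Aluminium wing knob above the origin, 14 mm (x) x 36 mm (y), 40 to 62 mm up: grip it across x. Jaw and post below it reach 30 mm up (x -42 to 12, y +/-15). ROUND white tag, 29 mm across: passed.
- clamp_round_2: dark cast frame clamp, base 88 x 46 x 8 mm, 62 mm high, 0.17-0.33 kg; may be absent. Origin: centre of underside; x along the length to the tag end. Aluminium wing knob above the origin, 14 mm (x) x 36 mm (y), 40 to 62 mm up: grip it across x. Jaw and post below it reach 30 mm up (x -42 to 12, y +/-15). ROUND white tag, 29 mm across: passed.
- clamp_round_3: dark cast frame clamp, base 88 x 46 x 8 mm, 62 mm high, 0.17-0.33 kg; may be absent. Origin: centre of underside; x along the length to the tag end. Aluminium wing knob above the origin, 14 mm (x) x 36 mm (y), 40 to 62 mm up: grip it across x. Jaw and post below it reach 30 mm up (x -42 to 12, y +/-15). ROUND white tag, 29 mm across: passed.
- clamp_round_4: dark cast frame clamp, base 88 x 46 x 8 mm, 62 mm high, 0.17-0.33 kg; may be absent. Origin: centre of underside; x along the length to the tag end. Aluminium wing knob above the origin, 14 mm (x) x 36 mm (y), 40 to 62 mm up: grip it across x. Jaw and post below it reach 30 mm up (x -42 to 12, y +/-15). ROUND white tag, 29 mm across: passed.
- clamp_strip_1: dark cast frame clamp, base 88 x 46 x 8 mm, 62 mm high, 0.17-0.33 kg; may be absent. Origin: centre of underside; x along the length to the tag end. Aluminium wing knob above the origin, 14 mm (x) x 36 mm (y), 40 to 62 mm up: grip it across x. Jaw and post below it reach 30 mm up (x -42 to 12, y +/-15). STRIP white tag, 11 x 44 mm: rejected.
- clamp_strip_2: dark cast frame clamp, base 88 x 46 x 8 mm, 62 mm high, 0.17-0.33 kg; may be absent. Origin: centre of underside; x along the length to the tag end. Aluminium wing knob above the origin, 14 mm (x) x 36 mm (y), 40 to 62 mm up: grip it across x. Jaw and post below it reach 30 mm up (x -42 to 12, y +/-15). STRIP white tag, 11 x 44 mm: rejected.
- pass_tray: fixed plywood tray, 240 (x) x 180 (y) x 26 mm, walls and floor 4 mm, origin at the centre of the underside. Two crossing dividers 19 mm high make four nests of 114 x 84 mm centred at x +/-59, y +/-44 mm, floor 4 mm above the origin. A clamp fits flat with its length along the tray's x, either way round.
- quarantine_box: fixed steel box, 165 (x) x 190 (y) x 85 mm high, sheet 3 mm, origin at the centre of the underside, padlock at its -x front, lid hinged on its +x top edge. A 25 mm high divider makes two compartments of 159 (x) x 90 (y) mm centred at y +/-47 mm, floor 3 mm up; each takes one clamp, length along x, either way round. Set clamps at x about -20 mm, clear of the raised lid.
- box_lid (a joint): lid angle: 0 shut, 1.5 to 1.7 rad (about upright) at the start, 1.75 at most. A stiff hinge keeps it where it is left; about 3 N at the free edge moves it. Plate 165 x 190 x 12 mm; shut, it lies on the rim, top 97 mm above the box's underside, and its 4 mm thick hasp tongue sticks out 36 mm in front, level with its underside (box y -31 to 0).
- lid_edge (a point): middle of the lid's free edge, on its outer (top) face. With the lid upright it is about 250 mm above the bench and the hasp tongue stands 36 mm above it, near the middle. Axes: x from the free edge to the hinge, y along the edge, z out of the outer face.
- lid_hinge (a point): middle of the lid's hinge axis (along the box's y), at the box's far top edge, level with the lid's underside; 165 mm from the free edge. Axes of the box.
- hasp_hole (a point): centre of the 16 mm hole in the hasp tongue, at its upper face. Right behind it (box +x) a guard plate stands 16 mm above the tongue and stops the shackle's toe once it is over the hole.
- shackle_swing (a joint): shackle's angle about its upright heel leg: 0 with the toe over the hasp hole (toe towards the box's -y from the heel); grows clockwise from above, the toe going round by the front (box -x) towards box +y. Starts at 1.3 to 2.3 rad. Under 1 N turns it, it stays where left, and the shut lid's guard stops it at about -0.06. It can be pressed only within 0.1 rad of 0.
- shackle_press (a joint): how far the shackle is pressed down: 0 raised (held up by a spring), 0.024 m fully down. It takes 3 N rising to about 10 N; past 22 mm a hidden pawl clicks and holds it at about 22 mm; let go earlier, it springs up. Once clicked it cannot be opened: shut the lid first.
- shackle_crown (a point): top of the shackle's arch, midway between heel and toe. Steel bar 9 mm thick bent to a U, legs 30 mm apart; raised, its top is 59 mm above the brass padlock body (box y 50, x 24, z 45 mm, top 82 mm above the box's underside), which stands in a fixed pocket at the middle of the box's front. Axes: -y from heel to toe, z up.
- shackle_toe (a point): lower end of the shackle's toe (free) leg, on its axis; raised, it is 12 mm above the brass body and 5 mm above the shut lid's tongue. The leg rises 28 mm straight from here to the arch.
- shackle_heel (a point): point on the axis of the heel leg, about which the shackle turns, level with shackle_toe and 30 mm from it.
- ink_jar: white ink jar with black cap, 52 mm across, 58 mm high, origin at the centre of the underside; stands among the clamps; leave it alone.
- tape_roll: roll of paper tape lying flat, 80 mm across, 25 mm high, origin at the centre of the underside; lies among the clamps; leave it alone.
- mesh_loupe: small magnifier on a frame, 36 x 36 x 49 mm, origin at the centre of the underside; stands among the clamps; leave it alone.

How it is judged (in metres and radians):
On the way, in this order (a step that is already met when the one before it is completed fails the run):
1. all clamps sorted: passed ones flat in the tray's nests, rejected ones flat in the box's compartments (x of clamp_round_1 in the frame of pass_tray between -0.105 and 0.105 m and y of clamp_round_1 in the frame of pass_tray between -0.08 and 0.08 m and z of each of clamp_round_1, clamp_round_2, clamp_round_3, clamp_round_4 in the frame of pass_tray below 0.009 m and angle between each of clamp_round_1, clamp_round_2, clamp_round_3, clamp_round_4, clamp_strip_1, clamp_strip_2's own z axis and vertical below 0.12 rad and linear speed of each of clamp_round_1, clamp_round_2, clamp_round_3, clamp_round_4, clamp_strip_1, clamp_strip_2 below 0.03 m/s and x of clamp_round_2 in the frame of pass_tray between -0.105 and 0.105 m and y of clamp_round_2 in the frame of pass_tray between -0.08 and 0.08 m and x of clamp_round_3 in the frame of pass_tray between -0.105 and 0.105 m and y of clamp_round_3 in the frame of pass_tray between -0.08 and 0.08 m and x of clamp_round_4 in the frame of pass_tray between -0.105 and 0.105 m and y of clamp_round_4 in the frame of pass_tray between -0.08 and 0.08 m and x of clamp_strip_1 in the frame of quarantine_box between -0.07 and 0.07 m and y of clamp_strip_1 in the frame of quarantine_box between -0.09 and 0.09 m and z of each of clamp_strip_1, clamp_strip_2 in the frame of quarantine_box below 0.009 m and x of clamp_strip_2 in the frame of quarantine_box between -0.07 and 0.07 m and y of clamp_strip_2 in the frame of quarantine_box between -0.09 and 0.09 m and ((y of clamp_strip_1 in the frame of quarantine_box above 0 m and y of clamp_strip_2 in the frame of quarantine_box below 0 m) or (y of clamp_strip_1 in the frame of quarantine_box below 0 m and y of clamp_strip_2 in the frame of quarantine_box above 0 m))), for 0.2 s.
2. the lid is shut (value of joint box_lid below 0.04 rad), for 0.2 s.
3. the shackle is pressed down through the hasp and held by the pawl (value of joint shackle_press above 0.02 m and value of joint shackle_swing between -0.13 and 0.13 rad and value of joint box_lid below 0.04 rad), for 0.3 s.
At the end, for the whole second after the job is handed in: Every round-tag clamp lies flat (within 7 degrees, 5 mm) in a tray nest and every strip-tag clamp in a box compartment, all at rest; the lid is shut to 0.04 rad; the shackle is over the hasp hole (0.13 rad) and stays more than 20 mm down, held by the pawl (all of step 1 and all of step 3); the robot touches nothing.
It fails at once if a bystander is moved more than 5 cm (distance of any of ink_jar, tape_roll, mesh_loupe from where it was at the start of the episode above 0.05 m).
It fails at once if the padlock is snapped shut while the lid is not down (value of joint shackle_press above 0.02 m and value of joint box_lid above 0.2 rad).
Of clamp_round_1, clamp_round_2, clamp_round_3, clamp_round_4 only 3 to 4 are there at a start; the rules pass over those that are not, and their reading is None.
Of clamp_strip_1, clamp_strip_2 only 1 to 2 are there at a start; the rules pass over those that are not, and their reading is None.
At some moment in a run one of clamp_round_1, clamp_round_2, clamp_round_3, clamp_round_4, clamp_strip_1, clamp_strip_2 may be knocked a few centimetres aside while the robot is not near it.
It also fails if it takes over 210 s, if anything falls off the work surface, if the arm or the gripper's body presses on something with over 40 N, if the wrist force passes 120 N, or if a joint passes its speed limit or range.

## Working session

There is one attempt and no reset: what is moved stays moved. The work goes in short steps, Python scripts to look and compute and a tool call to move; the robot and the scene stay as the last step left them, time stands still between calls to the robot, and variables do not carry over. Pictures are saved under pics/ and viewed, about 12 in all and at most 16, crops included, and the job is handed in when it is done.

Besides the shell and the picture viewer there is one more tool, called after "Emit:" by a JSON object that holds its "method" and its "body". servo_tool: Moves the arm, as the interface text tells. Its arguments: {"type":"object","properties":{"steps":{"type":"array"},"hand":{"type":"number"},"newtons":{"type":"number"}},"required":["steps"]}

```bash
mkdir -p pics
cat > h.py <<'E'
from cell import robot,cams
import numpy as np,cv2,sys
def grab(n,save=None):
    f=cams.grab_frame(n)
    if save: cv2.imwrite('pics/'+save+'.png',f['image'][:,:,::-1]); np.savez('pics/'+save+'.npz',E=f['extrinsics'],K=[f['fx'],f['fy'],f['cx'],f['cy']])
    return f
def load(s):
    d=np.load('pics/'+s+'.npz'); return d['E'],d['K']
def p2w(s,u,v,z):
    E,K=load(s); d=E[:3,:3]@np.array([(u-K[2])/K[0],-(v-K[3])/K[1],-1]); o=E[:3,3]
    return (o+d*(z-o[2])/d[2]).round(1)
def w2p(s,p):
    E,K=load(s); q=E[:3,:3].T@(np.array(p)-E[:3,3]); return (K[0]*q[0]/-q[2]+K[2], K[3]+K[1]*q[1]/q[2])
E
python3 - <<'E'
from h import *
for n in('scene','top','wrist'):
    f=grab(n,n+'0'); print(n,f['fx'],f['cx'],f['cy'],f['extrinsics'].round(2).tolist(), [k for k in f])
for n in('top','scene'):
    cv2.imwrite('pics/%s0b.png'%n,cv2.resize(cv2.imread('pics/%s0.png'%n),(800,600),interpolation=cv2.INTER_CUBIC))
print(robot.read_state())
E
```

```text
scene 480.3364694122357 275.68819452111524 206.04013955732148 [[0.19, -0.64, 0.74, 1252.19], [0.98, 0.12, -0.16, -138.33], [0.02, 0.76, 0.65, 735.38], [0.0, 0.0, 0.0, 1.0]] ['image', 'fx', 'fy', 'cx', 'cy', 'extrinsics']
top 390.5128845016509 281.6934525501592 206.93427360627825 [[-0.01, 1.0, -0.07, 450.08], [-1.0, -0.01, -0.01, -19.1], [-0.02, 0.07, 1.0, 1045.15], [0.0, 0.0, 0.0, 1.0]] ['image', 'fx', 'fy', 'cx', 'cy', 'extrinsics']
wrist 301.64316713508725 282.0046167840142 208.91441754439123 [[0.32, -0.9, -0.29, 114.68], [0.95, 0.3, 0.1, 595.12], [-0.0, -0.31, 0.95, 373.47], [0.0, 0.0, 0.0, 1.0]] ['image', 'fx', 'fy', 'cx', 'cy', 'extrinsics']
{'time_s': 0.15, 'joint_positions': array([ 6.83125828e+01,  5.25423386e+00,  7.05637190e+01, -7.46049092e-04,
        1.04267522e+02, -3.24682938e+00]), 'qvel': array([-0.07037728, -0.08948993, -0.14041157, -0.07646559, -0.08136209,
        0.06834563]), 'tau': array([ 1.69419905e-03, -4.59375072e+01, -4.18526602e+01,  1.05518964e-05,
        9.51305934e-03,  9.90495664e-06]), 'tool_pos': array([189.70458915, 569.00545655, 230.42259361]), 'ee_rot': array([[-9.48651139e-01,  3.16323767e-01, -5.39562152e-04],
       [ 3.16324219e-01,  9.48650122e-01, -1.39087569e-03],
       [ 7.18886650e-05, -1.49013238e-03, -9.99998887e-01]]), 'contact_force': array([-0.25788199,  0.31442477,  0.71761402]), 'ft_torque': array([-0.01609874, -0.02847792,  0.01857741]), 'opening': 0.9951591845592686}
```

View pics/top0b.png

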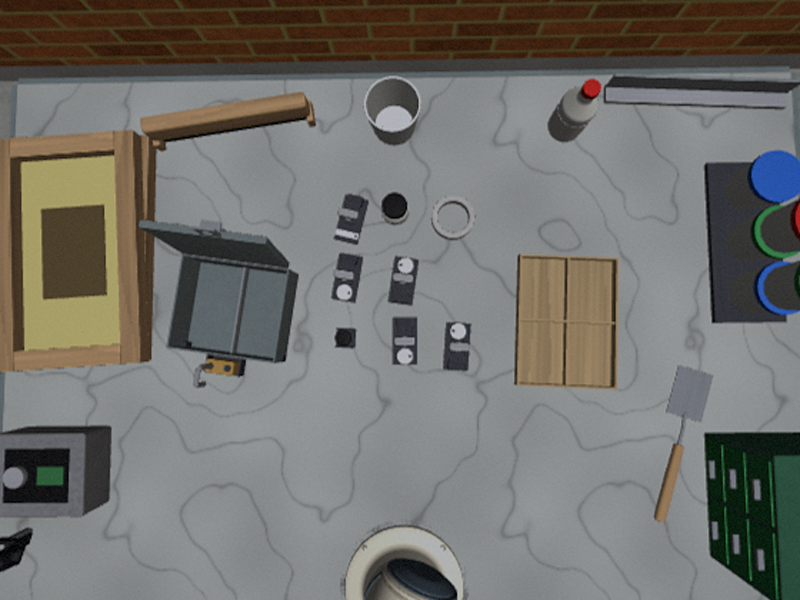

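View pics/scene0b.png

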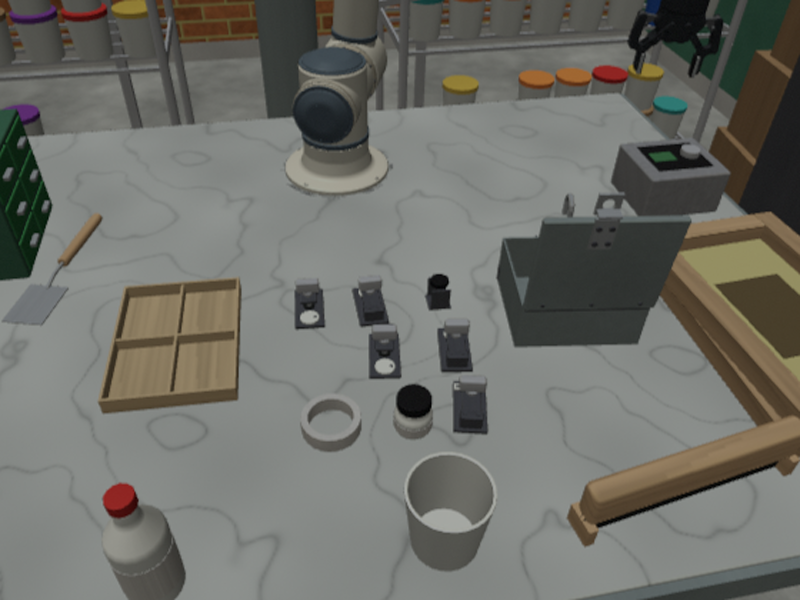

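The top view shows four round-tag clamps at about (345,275), (404,280), (404,340) and (457,345), and one strip-tag clamp at (351,218). The box is at (240,310), the padlock at (222,367) with the shackle toe at about (200,380), and the tray at (567,320). Next I'll enlarge the clamps, then the box and tray.

Run:
```python
from h import *
i=cv2.imread('pics/top0.png')
cv2.imwrite('pics/c1.png',cv2.resize(i[130:265,225:335],None,fx=4.4,fy=4.4,interpolation=cv2.INTER_CUBIC))
cv2.imwrite('pics/c2.png',cv2.resize(i[145:285,95:225],None,fx=4.2,fy=4.2,interpolation=cv2.INTER_CUBIC))
for n,u,v in [('tray corner',518,255),('tray',617,258),('tray',516,385),('tray',617,387)]: print(n,p2w('top0',u*.7,v*.7,26))
```

```text
tray corner [ 598.  -216.9   26. ]
tray [ 590.6 -397.4   26. ]
tray [ 361.5 -207.8   26. ]
tray [ 356.7 -388.9   26. ]
```

View pics/c1.png

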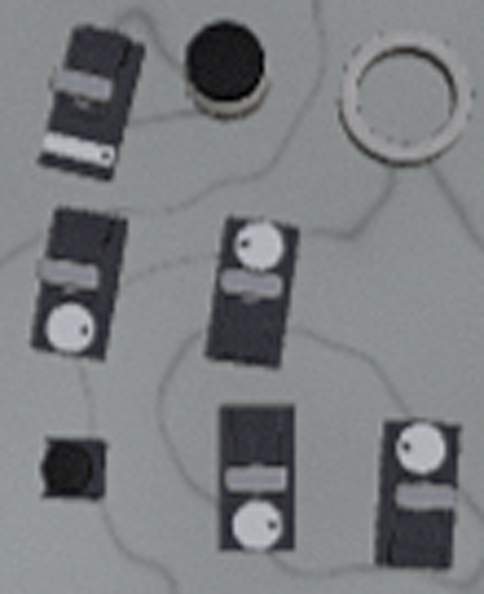

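View pics/c2.png

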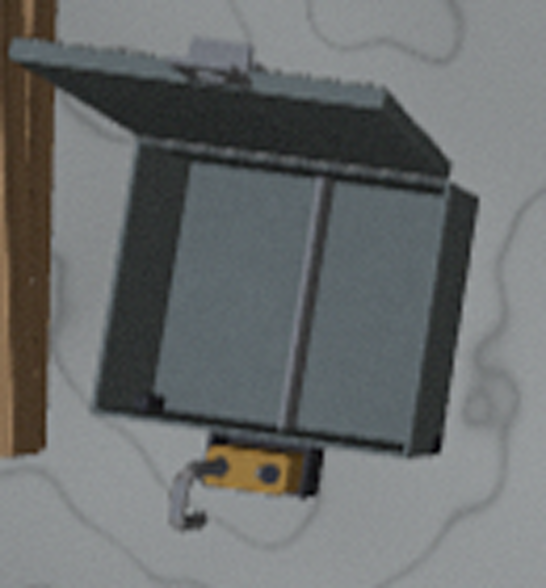

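Both crops are clear. In c1 the wing knobs are at A (strip) (84,84), B (69,275), C (251,283), D (256,478) and E (428,497). In c2 the box rim corners are at (95,410), (410,455), (138,138) and (450,185), with the lid upright. The shackle heel is at about (218,467) and the toe at (188,520), out to the front left.

Run:
```python
from h import *
C={'A':([(75,27),(145,40),(110,180),(38,163)],(84,84)),'B':([(55,207),(128,216),(105,360),(31,350)],(69,275)),
'C':([(228,217),(300,228),(278,368),(205,357)],(251,283)),'D':([(220,405),(295,405),(295,550),(219,550)],(256,478)),'E':([(385,420),(461,425),(450,568),(375,564)],(428,497))}
f=lambda p,z:p2w('top0',225+p[0]/4.4-.4,130+p[1]/4.4-.4,z)
for k,(c,n) in C.items():
    q=np.array([f(p,6) for p in c]); d=q[0]+q[1]-q[2]-q[3]
    print(k,'base',q.mean(0),'knob',f(n,60),'len',np.linalg.norm(d)/2,'yaw',np.degrees(np.arctan2(d[1],d[0])))
g=lambda p,z:p2w('top0',95+p[0]/4.2-.4,145+p[1]/4.2-.4,z)
b=np.array([g(p,85) for p in [(95,410),(410,455),(138,138),(450,185)]]);print('box',b,b.mean(0))
print('lock body top',[g(p,82) for p in[(212,447),(298,460),(205,488),(290,495)]])
print('heel',g((218,467),120),'toe',g((200,520),96),g((188,475),141),g((178,520),120))
```

```text
A base [673.975  92.7     6.   ] knob [673.2  91.6  60. ] len 88.40866756150096 yaw -14.609968037251218
B base [562.6   100.325   6.   ] knob [561.5 100.4  60. ] len 88.86626187704762 yaw -9.292730163817053
C base [555.925  -4.975   6.   ] knob [555.8  -4.7  60. ] len 86.54793469517342 yaw -9.543947824063444
D base [443.825  -6.75    6.   ] knob [443.7  -6.7  60. ] len 87.15573704581928 yaw -0.65740981210698
E base [ 433.025 -103.225    6.   ] knob [ 432.2 -104.7   60. ] len 86.28977343810794 yaw -5.086221709634641
box [[437.4 401.3  85. ]
 [409.8 215.5  85. ]
 [598.2 379.2  85. ]
 [568.2 193.1  85. ]] [503.4   297.275  85.   ]
lock body top [array([415.2, 332.9,  82. ]), array([407.2, 282.1,  82. ]), array([391.3, 336.6,  82. ]), array([386.9, 286.5,  82. ])]
heel [405.3 315.5 120. ] toe [373.9 334.   96. ] [402.1 324.4 141. ] [375.9 337.6 120. ]
```

Emit:
{"method": "servo_tool", "body": {"steps": [[[0,0,0],-1.4],[[0,0,0],-2.8],[[0,-1,0],-4.2],[[0,-2,0],-5.6],[[0,-3,0],-7.0]], "hand": 50, "newtons": 50}}

```text
time_s: 0.65
tool_pos: [189.4, 417.4, 229.2]
ee_rot: [[-0.489, 0.872, -0.002], [0.872, 0.489, -0.003], [-0.001, -0.003, -1.0]]
contact_force: [0.2, -0.3, 0.8]
opening: 0.587
```

The sizes check out: clamp lengths are about 87 mm, the tray is 237x180 and the box about 188 wide. Box centre is about (504.5, 297) at yaw -8.4°, tray centre (476.7, -302.7) at yaw -2.1°. I'll take the strip clamp A first.

Emit:
{"method": "servo_tool", "body": {"steps": [[[0.6,-0.8,0],-1.4],[[1.2,-1.6,0],-2.8],[[1.8,-2.4,0],-4.2],[[2.4,-3.2,0],-5.6],[[3,-4,0],-7.0]]}}

```text
time_s: 1.15
tool_pos: [339.3, 216.6, 229.1]
ee_rot: [[0.226, 0.974, -0.003], [0.974, -0.226, -0.0], [-0.001, -0.003, -1.0]]
contact_force: [1.1, -0.3, -0.4]
opening: 0.589
```

Emit:
{"method": "servo_tool", "body": {"steps": [[[0.88,-0.46,0],-0.3],[[1.76,-0.92,0],-0.3],[[2.64,-1.38,0],-0.3],[[3.52,-1.84,0],-0.3],[[4.4,-2.3,0],-0.3]]}}

```text
time_s: 1.65
tool_pos: [560.9, 100.1, 228.7]
ee_rot: [[0.257, 0.966, -0.003], [0.966, -0.257, 0.0], [-0.001, -0.003, -1.0]]
contact_force: [-0.6, 1.4, 0.4]
opening: 0.584
```

Emit:
{"method": "servo_tool", "body": {"steps": [[[0.75,-0.05,-0.6],0],[[1.5,-0.1,-1.2],0],[[2.25,-0.16,-1.8],0],[[2.25,-0.16,-2.6],0],[[2.25,-0.16,-2.6],0]]}}

```text
time_s: 2.15
tool_pos: [669.9, 91.4, 88.6]
ee_rot: [[0.258, 0.966, -0.019], [0.966, -0.258, -0.001], [-0.006, -0.018, -1.0]]
contact_force: [-0.1, 0.3, -1.1]
opening: 0.583
```

Run:
```python
from h import *
f=grab('wrist','w1'); f=grab('top','t1')
a=cv2.imread('pics/w1.png');b=cv2.imread('pics/t1.png')[110:285,200:360]
b=cv2.resize(b,(380,420));cv2.imwrite('pics/w1b.png',np.hstack([cv2.resize(a,(420,420)),b]))
print(robot.read_state()['tool_pos'])
```

```text
[672.53345578  92.08133319  98.146016  ]
```

View pics/w1b.png

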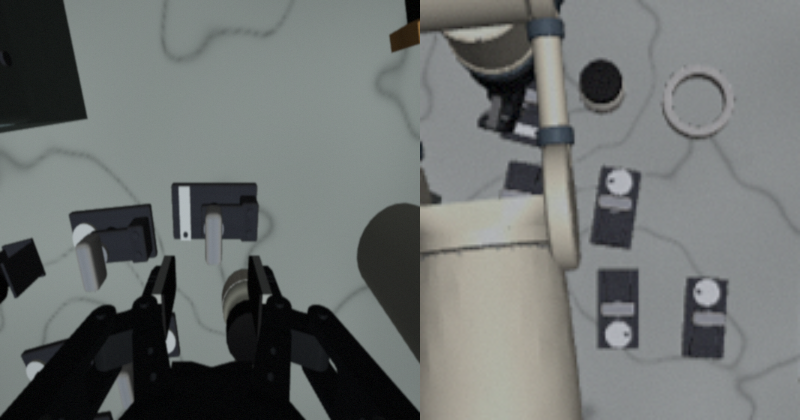

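The wrist view shows A's knob at column 213, midway between the fingers (165 and 260), and the other clamps unmoved. Descending.

Emit:
{"method": "servo_tool", "body": {"steps": [[[0,0,-0.4],0],[[0,0,-0.8],0],[[0,0,-1.26],0],[[0,0,-1.26],0],[[0,0,-1.26],0]]}}

```text
time_s: 2.75
tool_pos: [673.4, 92.4, 38.8]
ee_rot: [[0.257, 0.966, -0.002], [0.966, -0.257, 0.0], [-0.0, -0.002, -1.0]]
contact_force: [1.5, 0.2, 0.7]
opening: 0.583
```

Emit:
{"method": "servo_tool", "body": {"steps": [[[0,0,0],0],[[0,0,0],0],[[0,0,0],0],[[0,0,0],0],[[0,0,0],0]], "hand": 5}}

```text
time_s: 3.25
tool_pos: [674.4, 92.8, 41.9]
ee_rot: [[0.256, 0.967, 0.002], [0.967, -0.256, 0.001], [0.001, 0.001, -1.0]]
contact_force: [-2.2, 1.1, 7.7]
opening: 0.152
```

Emit:
{"method": "servo_tool", "body": {"steps": [[[0,0,0.6],0],[[0,0,1.4],0],[[0,0,2.3],0],[[0,0,3.2],0],[[0,0,3.2],0]]}}

```text
time_s: 3.75
tool_pos: [676.8, 93.0, 212.1]
ee_rot: [[0.256, 0.966, 0.016], [0.967, -0.256, 0.002], [0.006, 0.015, -1.0]]
contact_force: [-0.3, -0.1, -0.9]
opening: 0.15
```

Emit:
{"method": "servo_tool", "body": {"steps": [[[-0.8,0,0],0.3],[[-1.6,0,0],0.6],[[-2.4,0,0],0.9],[[-3.2,0,0],1.07],[[-3.98,0,0],1.07]]}}

```text
time_s: 4.25
tool_pos: [475.9, 92.8, 211.0]
ee_rot: [[0.146, 0.989, 0.014], [0.989, -0.146, 0.004], [0.006, 0.014, -1.0]]
contact_force: [-0.8, 0.7, -3.5]
opening: 0.151
```

Emit:
{"method": "servo_tool", "body": {"steps": [[[0,0.8,0],0],[[0,1.6,0],0],[[0,2.4,0],0],[[0,3.2,0],0],[[0,3.2,0],0]]}}

```text
time_s: 4.75
tool_pos: [474.7, 256.8, 209.4]
ee_rot: [[0.141, 0.99, 0.012], [0.99, -0.141, 0.005], [0.007, 0.011, -1.0]]
contact_force: [0.3, -0.4, -3.5]
opening: 0.154
```

Run:
```python
from h import *
f=grab('scene','s1');f=grab('wrist','w2')
a=cv2.imread('pics/w2.png');b=cv2.imread('pics/s1.png')[60:270,300:500]
cv2.imwrite('pics/w2b.png',np.hstack([cv2.resize(a,(400,300)),cv2.resize(b,(300,300))]))
s=robot.read_state();print(s['tool_pos'],s['ee_rot'].round(3),s['contact_force'])
```

```text
[475.36447883 253.24693212 209.83139702] [[ 0.144  0.989  0.013]
 [ 0.99  -0.144  0.002]
 [ 0.004  0.012 -1.   ]] [-0.36665496  0.25278508 -3.49667296]
```

View pics/w2b.png

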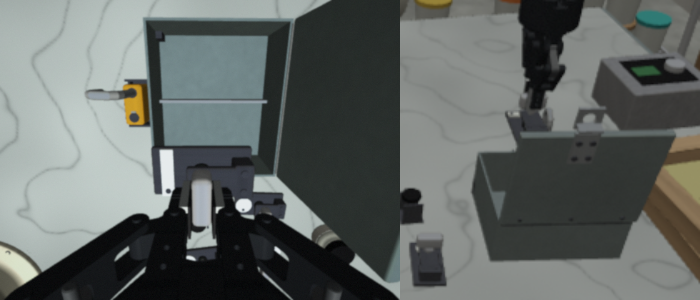

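The clamp hangs level over the right compartment, with the strip tag visible at (167,170). Lowering it in.

Emit:
{"method": "servo_tool", "body": {"steps": [[[0.05,0,-0.8],0],[[0.05,0,-1.6],0],[[0.05,0,-2.4],0],[[0.05,0,-2.9],0],[[0.05,0,-2.9],0]]}}

```text
time_s: 5.35
tool_pos: [475.2, 250.5, 59.4]
ee_rot: [[0.146, 0.989, 0.004], [0.989, -0.146, -0.002], [-0.001, 0.004, -1.0]]
contact_force: [0.3, -1.2, -3.0]
opening: 0.149
```

Emit:
{"method": "servo_tool", "body": {"steps": [[[0,0,-0.1],0],[[0,0,-0.2],0],[[0,0,-0.26],0],[[0,0,-0.26],0],[[0,0,-0.26],0]]}}

```text
time_s: 5.85
tool_pos: [475.6, 250.7, 47.3]
ee_rot: [[0.146, 0.989, 0.005], [0.989, -0.146, -0.001], [-0.001, 0.006, -1.0]]
contact_force: [0.1, -0.5, -4.0]
opening: 0.152
```

Emit:
{"method": "servo_tool", "body": {"steps": [[[0,0,-0.04],0],[[0,0,-0.08],0],[[0,0,-0.08],0]]}}

```text
time_s: 6.15
tool_pos: [476.4, 250.9, 45.0]
ee_rot: [[0.146, 0.989, 0.008], [0.989, -0.146, -0.001], [0.0, 0.008, -1.0]]
contact_force: [-1.2, -2.8, 4.4]
opening: 0.153
```

Emit:
{"method": "servo_tool", "body": {"steps": [[[0,0,-0.04],0],[[0,0,-0.04],0]]}}

```text
time_s: 6.35
tool_pos: [476.4, 250.9, 45.0]
ee_rot: [[0.146, 0.989, 0.008], [0.989, -0.146, -0.001], [0.001, 0.008, -1.0]]
contact_force: [-4.6, -2.7, 8.9]
opening: 0.151
```

Contact at TCP z = 45, as expected for the floor at +3. Releasing, then moving to B.

Emit:
{"method": "servo_tool", "body": {"steps": [[[0,0,0],0],[[0,0,0],0],[[0,0,0],0],[[0,0,0.5],0],[[0,0,1.2],0]], "hand": 45}}

```text
time_s: 6.85
tool_pos: [474.9, 250.3, 102.7]
ee_rot: [[0.146, 0.989, 0.003], [0.989, -0.146, -0.003], [-0.002, 0.003, -1.0]]
contact_force: [0.6, 0.1, 0.1]
opening: 0.526
```

Emit:
{"method": "servo_tool", "body": {"steps": [[[0,0,0.8],0],[[0,0,1.6],0],[[0,-0.4,2.3],0],[[0,-1.3,2.3],-0.1],[[0,-2.2,2.3],-0.15]]}}

```text
time_s: 7.35
tool_pos: [475.4, 139.8, 219.3]
ee_rot: [[0.16, 0.987, 0.006], [0.987, -0.16, -0.002], [-0.001, 0.006, -1.0]]
contact_force: [-0.2, -0.5, -0.5]
opening: 0.524
```

Emit:
{"method": "servo_tool", "body": {"steps": [[[0.6,-0.5,0],0],[[1.2,-0.8,0],0],[[1.7,-0.8,-0.7],0],[[1.7,-0.8,-1.3],0],[[1.7,-0.8,-1.7],0]]}}

```text
time_s: 7.85
tool_pos: [560.0, 99.3, 130.7]
ee_rot: [[0.161, 0.987, 0.002], [0.987, -0.16, -0.003], [-0.002, 0.002, -1.0]]
contact_force: [1.2, -0.4, -0.1]
opening: 0.528
```

Run:
```python
from h import *
grab('top','t2');grab('wrist','w3');grab('scene','s3')
s=robot.read_state();print(s['tool_pos'],s['ee_rot'].round(3))
a=cv2.imread('pics/w3.png');b=cv2.imread('pics/t2.png')[130:280,95:340]
cv2.imwrite('pics/w3b.png',np.hstack([cv2.resize(a,(400,300)),cv2.resize(b,(400,300))]))
```

```text
[559.52492688  99.65808177 132.44405923] [[ 0.16   0.987  0.002]
 [ 0.987 -0.16  -0.003]
 [-0.002  0.003 -1.   ]]
```

View pics/w3b.png

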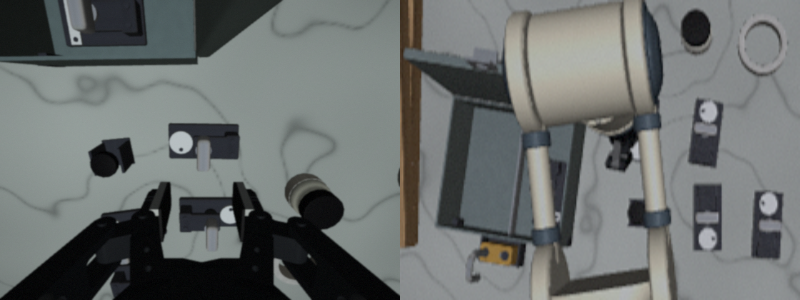

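The strip clamp stands in the right compartment. B's knob is at column 203 with the finger midline at 201, and C, D and E are unmoved. Grasping B.

Emit:
{"method": "servo_tool", "body": {"steps": [[[0.04,0.02,-0.7],0],[[0.04,0.02,-1.4],0],[[0.04,0.02,-1.8],0],[[0.04,0.02,-1.8],0],[[0.04,0.02,-1.8],0]]}}

```text
time_s: 8.5
tool_pos: [562.5, 100.9, 44.6]
ee_rot: [[0.16, 0.987, 0.005], [0.987, -0.16, -0.002], [-0.002, 0.005, -1.0]]
contact_force: [0.2, 0.2, 0.2]
opening: 0.524
```

Emit:
{"method": "servo_tool", "body": {"steps": [[[0,0,0],0],[[0,0,0],0],[[0,0,0],0],[[0,0,0],0],[[0,0,0],0]], "hand": 5}}

```text
time_s: 9.0
tool_pos: [563.8, 101.2, 47.6]
ee_rot: [[0.16, 0.987, 0.009], [0.987, -0.16, -0.002], [-0.0, 0.009, -1.0]]
contact_force: [-0.4, 1.0, 7.0]
opening: 0.146
```

Emit:
{"method": "servo_tool", "body": {"steps": [[[0,0,0.6],0],[[0,0,1.4],0],[[0,0,2.2],0],[[0,0,2.2],0],[[0,0,2.2],0]]}}

```text
time_s: 9.5
tool_pos: [564.4, 101.2, 159.0]
ee_rot: [[0.159, 0.987, 0.012], [0.987, -0.159, -0.001], [0.0, 0.012, -1.0]]
contact_force: [-0.7, -1.1, -3.7]
opening: 0.147
```

Emit:
{"method": "servo_tool", "body": {"steps": [[[0,-0.9,0],0.3],[[0,-1.8,0],0.6],[[-0.1,-2.7,0],0.9],[[-0.2,-3.6,0],1.18],[[-0.3,-4.5,0],1.18]]}}

```text
time_s: 10.0
tool_pos: [547.9, -125.1, 156.1]
ee_rot: [[0.036, 0.999, 0.008], [0.999, -0.036, 0.001], [0.001, 0.008, -1.0]]
contact_force: [0.7, -0.6, -2.4]
opening: 0.149
```

Emit:
{"method": "servo_tool", "body": {"steps": [[[-0.1,-0.9,0],0],[[-0.2,-1.8,0],0],[[-0.25,-2.7,0],0],[[-0.3,-3.6,0],0],[[-0.3,-4.45,0],0]]}}

```text
time_s: 10.5
tool_pos: [531.4, -349.1, 153.2]
ee_rot: [[0.036, 0.999, 0.004], [0.999, -0.036, 0.004], [0.004, 0.004, -1.0]]
contact_force: [0.1, 0.0, -2.3]
opening: 0.151
```

Emit:
{"method": "servo_tool", "body": {"steps": [[[0,0,0],0],[[0,0,0],0]]}}

```text
time_s: 10.7
tool_pos: [529.9, -349.4, 149.4]
ee_rot: [[0.038, 0.999, -0.001], [0.999, -0.038, 0.008], [0.008, -0.001, -1.0]]
contact_force: [0.0, 1.0, -3.3]
opening: 0.147
```

Emit:
{"method": "servo_tool", "body": {"steps": [[[0.08,0,-0.6],0],[[0.08,0,-1.2],0],[[0.08,0,-1.65],0],[[0.08,0,-1.75],0],[[0.08,0,-1.85],0]]}}

```text
time_s: 11.2
tool_pos: [533.9, -348.0, 56.1]
ee_rot: [[0.037, 0.999, -0.002], [0.999, -0.037, 0.009], [0.009, -0.002, -1.0]]
contact_force: [-0.2, -0.7, -2.9]
opening: 0.15
```

Emit:
{"method": "servo_tool", "body": {"steps": [[[0,0,-0.04],0],[[0,0,-0.08],0],[[0,0,-0.12],0],[[0,0,-0.12],0]]}}

```text
time_s: 11.6
tool_pos: [534.5, -348.2, 51.8]
ee_rot: [[0.037, 0.999, 0.0], [0.999, -0.037, 0.008], [0.008, -0.0, -1.0]]
contact_force: [-1.4, 1.1, 1.2]
opening: 0.149
```

Emit:
{"method": "servo_tool", "body": {"steps": [[[0,0,0],0],[[0,0,0],0],[[0,0,0.1],0],[[0,0,0.9],0],[[0,0,1.7],0]], "hand": 45}}

```text
time_s: 12.1
tool_pos: [533.8, -347.8, 136.5]
ee_rot: [[0.037, 0.999, -0.002], [0.999, -0.037, 0.01], [0.009, -0.003, -1.0]]
contact_force: [-0.1, -0.7, 1.0]
opening: 0.526
```

Emit:
{"method": "servo_tool", "body": {"steps": [[[0.1,0.8,0],-0.3],[[0.2,1.7,0],-0.6],[[0.3,2.6,0],-0.9],[[0.4,3.5,0],-1.2],[[0.4,4.4,0],-1.23]]}}

```text
time_s: 12.6
tool_pos: [554.0, -126.1, 137.1]
ee_rot: [[0.166, 0.986, -0.0], [0.986, -0.166, 0.01], [0.009, -0.002, -1.0]]
contact_force: [-0.1, 0.8, 0.3]
opening: 0.528
```

Emit:
{"method": "servo_tool", "body": {"steps": [[[0,0.8,0],0],[[0,1.6,0],0],[[0,2.45,0],0],[[0,2.45,0],0],[[0,2.45,0],0]]}}

```text
time_s: 13.1
tool_pos: [554.1, -3.0, 137.7]
ee_rot: [[0.164, 0.986, 0.001], [0.986, -0.164, 0.009], [0.009, -0.001, -1.0]]
contact_force: [0.6, -0.5, -0.7]
opening: 0.525
```

Run:
```python
from h import *
grab('top','t3');grab('wrist','w4')
s=robot.read_state();print(s['tool_pos'],s['ee_rot'].round(3))
a=cv2.imread('pics/w4.png');b=cv2.imread('pics/t3.png')[130:280,220:440]
cv2.imwrite('pics/w4b.png',np.hstack([cv2.resize(a,(400,300)),cv2.resize(b,(400,300))]))
```

```text
[554.13223762  -4.56894635 137.41424416] [[ 0.167  0.986  0.   ]
 [ 0.986 -0.167  0.009]
 [ 0.009 -0.001 -1.   ]]
```

View pics/w4b.png

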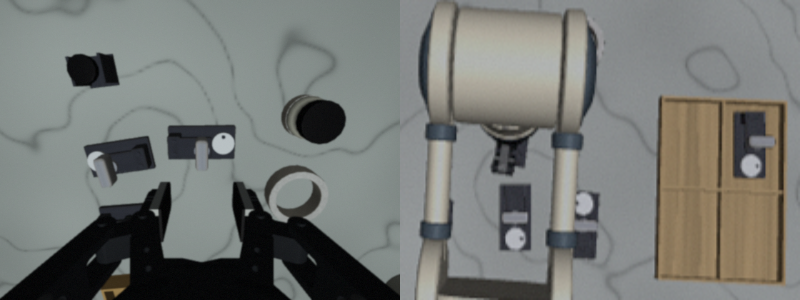

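B is flat in its nest at (748,145) in the right panel. C's knob is centred (column 202) between the fingers. Grasping C.

Emit:
{"method": "servo_tool", "body": {"steps": [[[0.03,0,-0.7],0],[[0.03,0,-1.4],0],[[0.03,0,-1.88],0],[[0.03,0,-1.9],0],[[0.03,0,-1.9],0]]}}

```text
time_s: 13.7
tool_pos: [555.6, -5.7, 42.6]
ee_rot: [[0.169, 0.986, -0.0], [0.986, -0.169, 0.009], [0.009, -0.002, -1.0]]
contact_force: [0.5, 0.4, 0.3]
opening: 0.528
```

Emit:
{"method": "servo_tool", "body": {"steps": [[[0,0,0],0],[[0,0,0],0],[[0,0,0],0],[[0,0,0],0],[[0,0,0],0]], "hand": 5}}

```text
time_s: 14.2
tool_pos: [556.8, -6.1, 45.0]
ee_rot: [[0.169, 0.986, 0.003], [0.986, -0.169, 0.008], [0.008, 0.002, -1.0]]
contact_force: [-1.1, -2.1, 5.8]
opening: 0.15
```

Emit:
{"method": "servo_tool", "body": {"steps": [[[0,0,0.6],0],[[0,0,1.4],0],[[0,0,2.2],0],[[0,0,2.2],0],[[0,0,2.2],0]]}}

```text
time_s: 14.7
tool_pos: [557.4, -6.0, 156.2]
ee_rot: [[0.169, 0.986, 0.006], [0.986, -0.169, 0.008], [0.009, 0.005, -1.0]]
contact_force: [-0.6, 0.6, -2.9]
opening: 0.152
```

Emit:
{"method": "servo_tool", "body": {"steps": [[[0,-0.8,0],0.3],[[0,-1.6,0],0.6],[[-0.1,-2.4,0],0.9],[[-0.2,-3.2,0],1.23],[[-0.3,-4.0,0],1.23]]}}

```text
time_s: 15.2
tool_pos: [541.0, -207.1, 153.2]
ee_rot: [[0.039, 0.999, 0.001], [0.999, -0.039, 0.01], [0.01, 0.001, -1.0]]
contact_force: [0.8, -0.4, -2.6]
opening: 0.149
```

Emit:
{"method": "servo_tool", "body": {"steps": [[[0,-0.6,0],0],[[0,-1.07,0],0],[[0,-1.07,0],0],[[0,-1.07,-0.6],0],[[0,-1.07,-1.2],0]]}}

```text
time_s: 15.7
tool_pos: [540.9, -260.0, 91.6]
ee_rot: [[0.039, 0.999, 0.001], [0.999, -0.039, 0.011], [0.011, 0.0, -1.0]]
contact_force: [-0.5, -0.0, -4.5]
opening: 0.15
```

Emit:
{"method": "servo_tool", "body": {"steps": [[[0,0,-0.3],0],[[0,0,-0.55],0],[[0,0,-0.65],0],[[0,0,-0.72],0],[[0,0,-0.72],0]]}}

```text
time_s: 16.2
tool_pos: [541.4, -260.1, 56.3]
ee_rot: [[0.039, 0.999, 0.002], [0.999, -0.039, 0.01], [0.011, 0.001, -1.0]]
contact_force: [-0.1, -0.4, -2.4]
opening: 0.151
```

Emit:
{"method": "servo_tool", "body": {"steps": [[[0,0,-0.06],0],[[0,0,-0.11],0],[[0,0,-0.16],0],[[0,0,-0.16],0]]}}

```text
time_s: 16.6
tool_pos: [541.8, -260.3, 49.1]
ee_rot: [[0.039, 0.999, 0.003], [0.999, -0.039, 0.01], [0.01, 0.003, -1.0]]
contact_force: [1.0, 0.1, 0.5]
opening: 0.15
```

Emit:
{"method": "servo_tool", "body": {"steps": [[[0,0,0],0],[[0,0,0],0],[[0,0,0.1],0],[[0,0,0.9],0],[[0,0,1.7],0]], "hand": 45}}

```text
time_s: 17.1
tool_pos: [540.9, -259.9, 133.9]
ee_rot: [[0.039, 0.999, 0.0], [0.999, -0.039, 0.011], [0.011, -0.0, -1.0]]
contact_force: [1.5, -0.9, 0.8]
opening: 0.525
```

Emit:
{"method": "servo_tool", "body": {"steps": [[[-0.5,0.7,0],0],[[-1.0,1.4,0],0.1],[[-1.5,2.1,0],0.2],[[-2.0,2.8,0],0.2],[[-2.0,3.6,0],0.25]]}}

```text
time_s: 17.6
tool_pos: [439.0, -79.2, 134.4]
ee_rot: [[0.015, 1.0, 0.001], [1.0, -0.015, 0.011], [0.011, 0.0, -1.0]]
contact_force: [1.5, 0.4, -0.1]
opening: 0.526
```

Emit:
{"method": "servo_tool", "body": {"steps": [[[0,0.7,0],0],[[0,1.45,0],0],[[0,1.45,0],0],[[0,1.45,0],0],[[0,1.45,0],0]]}}

```text
time_s: 18.1
tool_pos: [439.1, -7.5, 134.7]
ee_rot: [[0.016, 1.0, 0.001], [1.0, -0.016, 0.01], [0.01, 0.001, -1.0]]
contact_force: [-0.0, -0.3, -0.6]
opening: 0.527
```

Run:
```python
from h import *
grab('top','t4');grab('wrist','w5')
s=robot.read_state();print(s['tool_pos'],s['ee_rot'].round(3))
a=cv2.imread('pics/w5.png');b=cv2.imread('pics/t4.png')[130:280,220:440]
cv2.imwrite('pics/w5b.png',np.hstack([cv2.resize(a,(400,300)),cv2.resize(b,(400,300))]))
```

```text
[439.03972207  -7.78549507 134.47265311] [[ 0.017  1.     0.   ]
 [ 1.    -0.017  0.01 ]
 [ 0.01   0.    -1.   ]]
```

View pics/w5b.png

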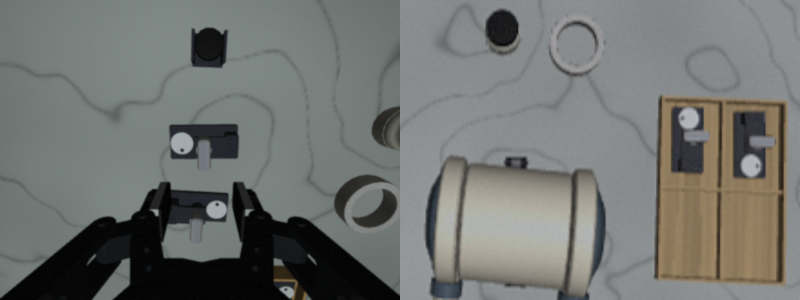

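C sits in its nest. D's knob is about 4 mm off the finger midline (column 204 against 201), so I'll add 0.09 in x.

Emit:
{"method": "servo_tool", "body": {"steps": [[[0.09,0.02,-0.7],0],[[0.09,0.02,-1.4],0],[[0.09,0.02,-1.8],0],[[0.09,0.02,-1.83],0],[[0.09,0.02,-1.83],0]]}}

```text
time_s: 18.7
tool_pos: [443.5, -7.5, 43.1]
ee_rot: [[0.018, 1.0, -0.0], [1.0, -0.018, 0.01], [0.01, -0.0, -1.0]]
contact_force: [0.2, -0.3, -0.4]
opening: 0.528
```

Emit:
{"method": "servo_tool", "body": {"steps": [[[0,0,0],0],[[0,0,0],0],[[0,0,0],0],[[0,0,0],0],[[0,0,0],0]], "hand": 5}}

```text
time_s: 19.2
tool_pos: [444.5, -7.8, 45.1]
ee_rot: [[0.018, 1.0, 0.003], [1.0, -0.018, 0.01], [0.01, 0.003, -1.0]]
contact_force: [-0.1, -1.0, 5.8]
opening: 0.149
```

Emit:
{"method": "servo_tool", "body": {"steps": [[[0,0,0.6],0],[[0,0,1.4],0],[[0,0,2.2],0],[[0,0,2.2],0],[[0,0,2.2],0]]}}

```text
time_s: 19.7
tool_pos: [445.0, -7.8, 155.9]
ee_rot: [[0.018, 1.0, 0.005], [1.0, -0.018, 0.01], [0.01, 0.005, -1.0]]
contact_force: [-0.1, 0.5, -2.5]
opening: 0.146
```

Emit:
{"method": "servo_tool", "body": {"steps": [[[0,-0.8,0],-0.1],[[0,-1.6,0],-0.2],[[-0.1,-2.4,0],-0.2],[[-0.2,-3.2,0],-0.2],[[-0.3,-4.0,0],-0.2]]}}

```text
time_s: 20.2
tool_pos: [428.7, -208.7, 153.3]
ee_rot: [[0.039, 0.999, 0.002], [0.999, -0.039, 0.011], [0.011, 0.001, -1.0]]
contact_force: [0.8, 0.8, -2.7]
opening: 0.15
```

Emit:
{"method": "servo_tool", "body": {"steps": [[[-0.1,-0.8,0],0],[[-0.15,-1.6,0],0],[[-0.15,-2.4,0],0],[[-0.15,-2.6,0],0],[[-0.15,-2.6,0],0]]}}

```text
time_s: 20.7
tool_pos: [420.1, -339.2, 150.6]
ee_rot: [[0.041, 0.999, -0.001], [0.999, -0.041, 0.015], [0.014, -0.002, -1.0]]
contact_force: [0.1, 0.1, -2.5]
opening: 0.15
```

Emit:
{"method": "servo_tool", "body": {"steps": [[[-0.08,-0.1,-0.6],0],[[-0.08,-0.1,-1.2],0],[[-0.08,-0.1,-1.7],0],[[-0.08,-0.1,-1.9],0],[[-0.08,-0.1,-1.9],0]]}}

```text
time_s: 21.2
tool_pos: [415.4, -342.1, 53.3]
ee_rot: [[0.04, 0.999, -0.004], [0.999, -0.04, 0.018], [0.018, -0.005, -1.0]]
contact_force: [-0.1, -0.1, -2.3]
opening: 0.148
```

Emit:
{"method": "servo_tool", "body": {"steps": [[[0,0,-0.06],0],[[0,0,-0.1],0],[[0,0,-0.14],0],[[0,0,-0.14],0]]}}

```text
time_s: 21.6
tool_pos: [416.0, -342.2, 49.3]
ee_rot: [[0.039, 0.999, -0.003], [0.999, -0.039, 0.017], [0.017, -0.003, -1.0]]
contact_force: [-3.3, 3.8, 7.4]
opening: 0.146
```

Emit:
{"method": "servo_tool", "body": {"steps": [[[0,0,0],0],[[0,0,0],0],[[0,0,0.1],0],[[0,0,0.9],0],[[0,0,1.7],0]], "hand": 45}}

```text
time_s: 22.1
tool_pos: [415.3, -341.7, 134.2]
ee_rot: [[0.04, 0.999, -0.005], [0.999, -0.04, 0.019], [0.019, -0.006, -1.0]]
contact_force: [0.1, -0.6, -0.9]
opening: 0.536
```

Emit:
{"method": "servo_tool", "body": {"steps": [[[0.1,0.9,0],-0.1],[[0.2,1.8,0],-0.2],[[0.3,2.7,0],-0.4],[[0.34,3.6,0],-0.5],[[0.34,4.4,0],-0.5]]}}

```text
time_s: 22.6
tool_pos: [432.4, -119.8, 134.8]
ee_rot: [[0.092, 0.996, -0.003], [0.996, -0.092, 0.019], [0.019, -0.004, -1.0]]
contact_force: [0.4, 0.1, 0.1]
opening: 0.528
```

Emit:
{"method": "servo_tool", "body": {"steps": [[[0,0.3,0],0],[[0,0.3,0],0],[[0,0.3,0],0]]}}

```text
time_s: 22.9
tool_pos: [432.6, -105.0, 135.3]
ee_rot: [[0.091, 0.996, -0.002], [0.996, -0.091, 0.018], [0.018, -0.004, -1.0]]
contact_force: [-0.2, 0.0, 0.3]
opening: 0.528
```

Run:
```python
from h import *
grab('top','t5');grab('wrist','w6')
s=robot.read_state();print(s['tool_pos'],s['ee_rot'].round(3))
a=cv2.imread('pics/w6.png');b=cv2.imread('pics/t5.png')[130:280,220:440]
cv2.imwrite('pics/w6b.png',np.hstack([cv2.resize(a,(400,300)),cv2.resize(b,(400,300))]))
```

```text
[ 432.4384478  -105.75983488  134.94473206] [[ 0.093  0.996 -0.003]
 [ 0.995 -0.093  0.019]
 [ 0.018 -0.004 -1.   ]]
```

View pics/w6b.png

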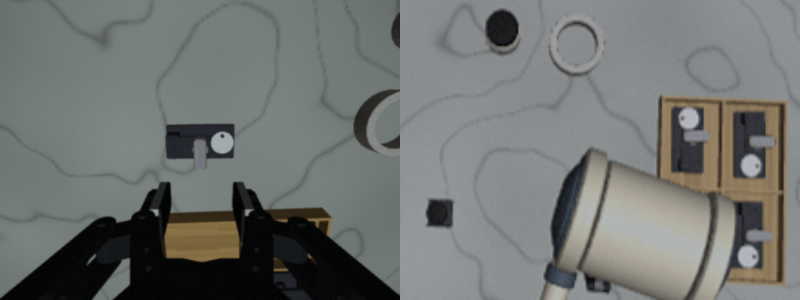

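Three clamps are in the tray. E's knob is at column 200, centred. Picking E for the nest at (419.3, -256.6).

Emit:
{"method": "servo_tool", "body": {"steps": [[[0,0.02,-0.7],0],[[0,0.02,-1.4],0],[[0,0.02,-1.8],0],[[0,0.02,-1.83],0],[[0,0.02,-1.83],0]]}}

```text
time_s: 23.5
tool_pos: [432.3, -105.5, 43.6]
ee_rot: [[0.094, 0.996, -0.003], [0.995, -0.094, 0.019], [0.018, -0.005, -1.0]]
contact_force: [0.3, -0.3, 1.1]
opening: 0.526
```

Emit:
{"method": "servo_tool", "body": {"steps": [[[0,0,0],0],[[0,0,0],0],[[0,0,0],0],[[0,0,0],0],[[0,0,0],0]], "hand": 5}}

```text
time_s: 24.0
tool_pos: [433.1, -106.1, 45.5]
ee_rot: [[0.094, 0.996, -0.001], [0.995, -0.094, 0.017], [0.017, -0.002, -1.0]]
contact_force: [-2.2, -0.2, 6.5]
opening: 0.15
```

Emit:
{"method": "servo_tool", "body": {"steps": [[[0,0,0.6],0],[[0,0,1.4],0],[[0,0,2.2],0],[[0,0,2.2],0],[[0,0,2.2],0]]}}

```text
time_s: 24.5
tool_pos: [433.6, -106.1, 156.1]
ee_rot: [[0.094, 0.996, 0.001], [0.995, -0.094, 0.017], [0.017, -0.0, -1.0]]
contact_force: [0.2, -0.5, -4.1]
opening: 0.149
```

Emit:
{"method": "servo_tool", "body": {"steps": [[[-0.1,-0.7,0],0.1],[[-0.2,-1.4,0],0.3],[[-0.25,-2.1,0],0.5],[[-0.25,-2.8,0],0.5],[[-0.25,-3.0,0],0.5]]}}

```text
time_s: 25.0
tool_pos: [419.6, -258.3, 152.9]
ee_rot: [[0.045, 0.999, -0.004], [0.999, -0.045, 0.018], [0.018, -0.005, -1.0]]
contact_force: [-0.3, 0.1, -3.6]
opening: 0.147
```

Emit:
{"method": "servo_tool", "body": {"steps": [[[0,0,0],0],[[0,0,0],0]]}}

```text
time_s: 25.2
tool_pos: [418.9, -257.3, 150.7]
ee_rot: [[0.045, 0.999, -0.007], [0.999, -0.045, 0.021], [0.021, -0.008, -1.0]]
contact_force: [-0.7, -0.5, -3.3]
opening: 0.148
```

Emit:
{"method": "servo_tool", "body": {"steps": [[[0.02,0,-0.6],0],[[0.02,0,-1.2],0],[[0.02,0,-1.7],0],[[0.02,0,-1.87],0],[[0.02,0,-1.87],0]]}}

```text
time_s: 25.7
tool_pos: [419.2, -255.7, 55.7]
ee_rot: [[0.044, 0.999, -0.01], [0.999, -0.044, 0.023], [0.023, -0.011, -1.0]]
contact_force: [-0.4, -0.6, -3.5]
opening: 0.153
```

Emit:
{"method": "servo_tool", "body": {"steps": [[[0,0,-0.06],0],[[0,0,-0.12],0],[[0,0,-0.17],0],[[0,0,-0.17],0]]}}

```text
time_s: 26.1
tool_pos: [419.8, -256.0, 49.7]
ee_rot: [[0.044, 0.999, -0.008], [0.999, -0.044, 0.022], [0.022, -0.009, -1.0]]
contact_force: [-3.9, 2.3, 5.8]
opening: 0.153
```

E is on the tray floor. Releasing, then going round to behind the lid with the fingers shut.

Emit:
{"method": "servo_tool", "body": {"steps": [[[0,0,0],0],[[0,0,0],0],[[0,0,0.1],0],[[0,0,0.9],0],[[0,0,1.8],0]], "hand": 45}}

```text
time_s: 26.6
tool_pos: [418.8, -255.3, 139.0]
ee_rot: [[0.044, 0.999, -0.011], [0.999, -0.044, 0.025], [0.024, -0.012, -1.0]]
contact_force: [1.7, -0.3, -0.1]
opening: 0.524
```

Emit:
{"method": "servo_tool", "body": {"steps": [[[0.4,0.5,0.6],-0.2],[[0.8,1.2,1.2],-0.4],[[1.2,1.9,1.8],-0.6],[[1.7,2.7,1.8],-0.8],[[2.2,3.5,1.8],-1.0]], "hand": 0}}

```text
time_s: 27.1
tool_pos: [530.1, -79.0, 231.4]
ee_rot: [[0.15, 0.989, -0.004], [0.988, -0.15, 0.025], [0.024, -0.008, -1.0]]
contact_force: [1.0, -1.6, 0.1]
opening: 0.001
```

Emit:
{"method": "servo_tool", "body": {"steps": [[[0.6,0.7,0],0],[[1.2,1.4,0],0],[[1.8,2.1,0],0],[[2.4,2.5,0],0],[[2.4,2.5,0],0]]}}

```text
time_s: 27.6
tool_pos: [652.1, 49.2, 228.2]
ee_rot: [[0.146, 0.989, -0.008], [0.989, -0.146, 0.026], [0.024, -0.012, -1.0]]
contact_force: [-0.2, -1.1, -0.7]
opening: 0.003
```

Run:
```python
from h import *
grab('top','t6');grab('wrist','w7');grab('scene','s6')
s=robot.read_state();print(s['tool_pos'],s['ee_rot'].round(3),s['opening'],s['joint_positions'].round(1))
b=cv2.imread('pics/s6.png');a=cv2.imread('pics/t6.png')[120:300,90:440]
cv2.imwrite('pics/w7b.png',np.vstack([cv2.resize(b[60:310],(560,250)),cv2.resize(a,(560,288))]))
```

```text
[649.97697047  45.71522971 231.37706409] [[ 0.15   0.989 -0.005]
 [ 0.988 -0.15   0.024]
 [ 0.023 -0.009 -1.   ]] -0.002964503557770333 [  0.3  13.6  61.3   1.4 105.4   9.3]
```

View pics/w7b.png

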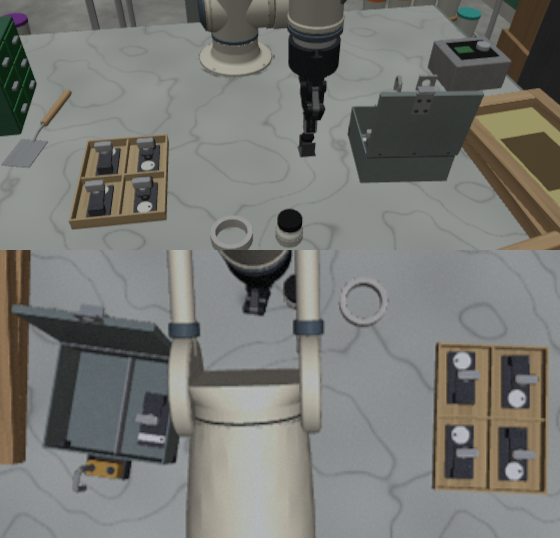

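All four round clamps lie in the tray's nests and the strip clamp is in the right box compartment. The lid is still upright. Moving in behind it.

Emit:
{"method": "servo_tool", "body": {"steps": [[[0,0.8,0],0],[[0,1.6,0],0],[[0,2.4,0],0],[[0,3.2,0],0],[[0,3.38,0],0]]}}

```text
time_s: 28.25
tool_pos: [648.9, 217.5, 232.7]
ee_rot: [[0.147, 0.989, -0.004], [0.989, -0.147, 0.026], [0.025, -0.008, -1.0]]
contact_force: [0.4, -0.1, 0.3]
opening: 0.003
```

Emit:
{"method": "servo_tool", "body": {"steps": [[[-0.2,0.03,0],0],[[-0.4,0.06,0],0],[[-0.6,0.09,0],0],[[-0.8,0.12,0],0],[[-1.0,0.15,0],0]]}}

```text
time_s: 28.75
tool_pos: [598.9, 224.0, 234.1]
ee_rot: [[0.149, 0.989, -0.0], [0.989, -0.149, 0.026], [0.026, -0.004, -1.0]]
contact_force: [3.0, -0.7, 3.2]
opening: -0.001
```

Contact with the lid at about 3 N. Now following its arc down.

Emit:
{"method": "servo_tool", "body": {"steps": [[[-0.2,0.03,-0.08],0],[[-0.39,0.06,-0.18],0],[[-0.75,0.11,-0.26],0],[[-1.1,0.16,-0.34],0],[[-1.42,0.21,-0.5],0]]}}

```text
time_s: 29.25
tool_pos: [527.3, 234.2, 210.2]
ee_rot: [[0.149, 0.989, 0.002], [0.988, -0.149, 0.027], [0.027, -0.002, -1.0]]
contact_force: [1.5, -0.3, 2.9]
opening: -0.001
```

Emit:
{"method": "servo_tool", "body": {"steps": [[[-0.16,0.03,-0.09],0],[[-0.32,0.05,-0.18],0],[[-0.6,0.09,-0.43],0],[[-0.86,0.13,-0.68],0],[[-0.86,0.13,-0.68],0]]}}

```text
time_s: 29.75
tool_pos: [482.5, 240.6, 174.4]
ee_rot: [[0.149, 0.989, -0.001], [0.989, -0.149, 0.026], [0.025, -0.005, -1.0]]
contact_force: [0.4, -0.4, -0.5]
opening: 0.001
```

Emit:
{"method": "servo_tool", "body": {"steps": [[[-0.2,0.03,-0.3],0],[[-0.39,0.06,-0.62],0],[[-0.5,0.07,-0.9],0],[[-0.57,0.08,-1.18],0],[[-0.6,0.09,-1.35],0]]}}

```text
time_s: 30.25
tool_pos: [452.2, 245.0, 105.9]
ee_rot: [[0.149, 0.989, -0.003], [0.989, -0.149, 0.026], [0.025, -0.006, -1.0]]
contact_force: [-0.5, -1.1, 1.0]
opening: -0.003
```

Emit:
{"method": "servo_tool", "body": {"steps": [[[0,0,-0.08],0],[[0,0,-0.16],0],[[0,0,-0.22],0],[[0,0,-0.22],0],[[0,0,-0.22],0]]}}

```text
time_s: 30.75
tool_pos: [452.6, 244.9, 97.0]
ee_rot: [[0.149, 0.989, -0.001], [0.989, -0.149, 0.026], [0.025, -0.005, -1.0]]
contact_force: [-5.3, -2.3, 8.6]
opening: -0.0
```

Emit:
{"method": "servo_tool", "body": {"steps": [[[0,0,-0.06],0],[[0,0,-0.12],0],[[0,0,-0.12],0]]}}

```text
time_s: 31.05
tool_pos: [452.7, 244.9, 96.6]
ee_rot: [[0.149, 0.989, 0.001], [0.989, -0.149, 0.027], [0.027, -0.003, -1.0]]
contact_force: [-14.6, -6.1, 26.0]
opening: 0.002
```

Emit:
{"method": "servo_tool", "body": {"steps": [[[0,0,0.6],0],[[0,0,1.4],0],[[0,-0.6,2.2],0],[[0,-1.4,2.2],0],[[0,-2.2,2.2],0]]}}

```text
time_s: 31.55
tool_pos: [453.7, 134.0, 209.1]
ee_rot: [[0.147, 0.989, 0.005], [0.989, -0.147, 0.027], [0.028, 0.001, -1.0]]
contact_force: [0.3, -0.6, -0.2]
opening: 0.001
```

Emit:
{"method": "servo_tool", "body": {"steps": [[[0,-0.8,0],0],[[0,-1.6,0],0],[[0,-2.0,0],0],[[0,-2.0,0],0]]}}

```text
time_s: 31.95
tool_pos: [454.0, 31.5, 209.4]
ee_rot: [[0.152, 0.988, 0.006], [0.988, -0.152, 0.026], [0.027, 0.002, -1.0]]
contact_force: [0.5, 0.2, 0.3]
opening: 0.006
```

Run:
```python
from h import *
grab('top','t7');grab('scene','s7');grab('wrist','w8')
s=robot.read_state();print(s['tool_pos'],s['ee_rot'].round(3))
b=cv2.imread('pics/s7.png')[100:220,340:500];a=cv2.imread('pics/t7.png')[220:275,125:200]
cv2.imwrite('pics/w8b.png',np.vstack([cv2.resize(b,(400,300),interpolation=2),cv2.resize(a,(400,293),interpolation=2)]))
```

```text
[453.90189763  34.52857912 209.18455942] [[ 0.147  0.989  0.006]
 [ 0.989 -0.147  0.028]
 [ 0.028  0.002 -1.   ]]
```

View pics/w8b.png

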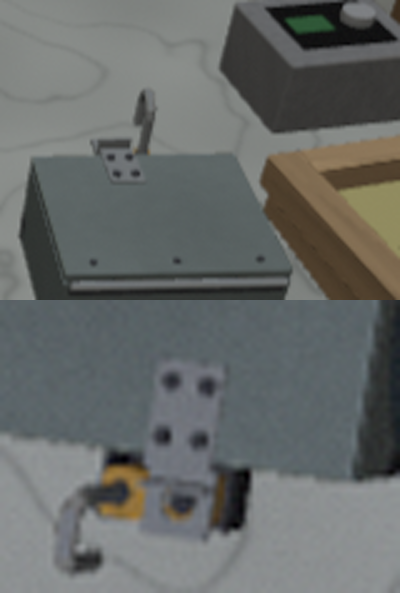

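The lid is shut, with the hasp tongue over the padlock. In the lower panel the hole is at (181,503), the heel-leg foot at (122,492), the arch bends at about (68,515) and the toe is at (90,560).

Run:
```python
from h import *
g=lambda u,v,z:p2w('t7',125+u/5.333-.4,220+(v-300)/5.333-.4,z)
hole=g(181,503,87);print('hole',hole,'heelfoot',g(122,492,85),g(122,492,95))
R=lambda a:np.array([[np.cos(a),-np.sin(a)],[np.sin(a),np.cos(a)]])
yaw=np.radians(-8.4);c=np.array([504.5,296.8])
print('hole in box',R(yaw).T@(hole[:2]-c),'heel',R(yaw).T@(g(122,492,87)[:2]-c))
print('toe end',g(90,560,96),'arch corner',g(62,515,135))
# model: project heel/toe for some swings, compare
heel=hole[:2]+R(yaw)@np.array([0,30.])
for sw in (1.0,1.3,1.6,1.9,2.2):
    d=R(yaw)@R(-sw)@np.array([0,-30.]);
    o=[]
    for p,z in((heel,85),(heel,130),(heel+d/2,141),(heel+d,130),(heel+d,96)):
        u,v=w2p('t7',[*p,z]) ; o.append((round((u+.4-125)*5.333),round((v+.4-220)*5.333+300)))
    print(sw,(heel+d).round(1),o)
```

```text
hole [399.  297.7  87. ] heelfoot [404.1 325.7  85. ] [404.6 322.1  95. ]
hole in box [-104.49970585  -14.52141441] heel [-103.3435564    13.24535202]
toe end [374.  335.9  96. ] arch corner [396.7 333.9 135. ]
1.0 [376. 315.] [(118, 494), (82, 499), (86, 532), (108, 561), (136, 555)]
1.3 [373.6 323.7] [(118, 494), (82, 499), (76, 535), (89, 567), (117, 561)]
1.6 [373.8 332.6] [(118, 494), (82, 499), (65, 535), (68, 567), (97, 560)]
1.9 [376.7 341.1] [(118, 494), (82, 499), (56, 531), (49, 560), (79, 554)]
2.2 [382.  348.4] [(118, 494), (82, 499), (47, 525), (33, 548), (63, 543)]
```

The shackle swing is about 1.65 rad, heel ≈ (403.6, 327), hole ≈ (399, 298). Both match the box geometry (y +14 and -14.5). I'll bring the shut fingers to the outer side of the toe leg and sweep it round.

Emit:
{"method": "servo_tool", "body": {"steps": [[[-0.3,0.8,0],0],[[-0.6,1.6,0],0],[[-0.9,2.4,0],0],[[-1.2,3.2,0],0],[[-1.5,4.0,0],0]]}}

```text
time_s: 32.6
tool_pos: [377.5, 237.2, 209.4]
ee_rot: [[0.145, 0.989, 0.006], [0.989, -0.145, 0.028], [0.029, 0.002, -1.0]]
contact_force: [0.6, 1.0, -0.4]
opening: 0.002
```

Emit:
{"method": "servo_tool", "body": {"steps": [[[0,0.8,0],0],[[-0.05,1.6,0],0],[[-0.07,2.4,0],0],[[-0.07,2.64,0],0],[[-0.07,2.64,0],0]]}}

```text
time_s: 33.1
tool_pos: [372.8, 371.2, 208.7]
ee_rot: [[0.141, 0.99, 0.005], [0.99, -0.141, 0.027], [0.028, 0.001, -1.0]]
contact_force: [-0.2, -1.1, 0.9]
opening: 0.002
```

Emit:
{"method": "servo_tool", "body": {"steps": [[[0,0,-0.5],0],[[0,0,-1.0],0],[[0,0,-1.6],0],[[0,0,-1.6],0],[[0,0,-1.6],0]]}}

```text
time_s: 33.6
tool_pos: [372.9, 370.3, 129.1]
ee_rot: [[0.142, 0.99, 0.004], [0.99, -0.142, 0.027], [0.027, 0.001, -1.0]]
contact_force: [0.6, -0.3, 0.8]
opening: -0.002
```

Emit:
{"method": "servo_tool", "body": {"steps": [[[0.03,0,-0.3],0],[[0.03,0,-0.45],0],[[0.03,0,-0.45],0],[[0.03,0,-0.45],0]]}}

```text
time_s: 34.0
tool_pos: [374.4, 370.2, 106.7]
ee_rot: [[0.142, 0.99, 0.004], [0.989, -0.142, 0.027], [0.027, 0.001, -1.0]]
contact_force: [-0.2, -0.3, -0.1]
opening: -0.004
```

Emit:
{"method": "servo_tool", "body": {"steps": [[[-0.04,-0.25,0],0],[[-0.08,-0.5,0],0],[[-0.11,-0.75,0],0],[[-0.15,-1.0,0],0],[[-0.17,-1.2,0],0]]}}

```text
time_s: 34.5
tool_pos: [365.7, 308.8, 106.9]
ee_rot: [[0.143, 0.99, 0.005], [0.989, -0.143, 0.027], [0.027, 0.001, -1.0]]
contact_force: [-0.3, 0.4, 0.2]
opening: 0.002
```

Emit:
{"method": "servo_tool", "body": {"steps": [[[-0.02,-0.15,0],0],[[-0.02,-0.15,0],0]]}}

```text
time_s: 34.7
tool_pos: [364.8, 300.2, 107.1]
ee_rot: [[0.144, 0.99, 0.005], [0.989, -0.144, 0.027], [0.027, 0.001, -1.0]]
contact_force: [0.1, 0.1, -0.6]
opening: -0.004
```

Now push toward the guard (+x) in small steps until the force rises.

Emit:
{"method": "servo_tool", "body": {"steps": [[[0.08,-0.01,0],0],[[0.16,-0.02,0],0],[[0.24,-0.03,0],0],[[0.3,-0.04,0],0],[[0.3,-0.04,0],0]]}}

```text
time_s: 35.2
tool_pos: [380.0, 297.6, 106.4]
ee_rot: [[0.145, 0.989, 0.004], [0.989, -0.145, 0.025], [0.025, 0.0, -1.0]]
contact_force: [-0.3, 0.5, -0.7]
opening: -0.002
```

Emit:
{"method": "servo_tool", "body": {"steps": [[[0.04,0,0],0],[[0.08,0,0],0],[[0.08,0,0],0]]}}

```text
time_s: 35.5
tool_pos: [381.6, 297.9, 106.5]
ee_rot: [[0.143, 0.99, -0.002], [0.989, -0.143, 0.024], [0.024, -0.006, -1.0]]
contact_force: [-12.6, -3.3, 5.1]
opening: -0.001
```

Emit:
{"method": "servo_tool", "body": {"steps": [[[-0.4,0,0],0],[[-0.6,0,0.6],0],[[-0.6,0,1.4],0],[[-0.6,-0.8,1.6],0],[[-0.6,-1.6,1.6],0]]}}

```text
time_s: 36.0
tool_pos: [352.6, 218.5, 189.5]
ee_rot: [[0.139, 0.99, 0.002], [0.99, -0.139, 0.027], [0.027, -0.001, -1.0]]
contact_force: [1.6, -0.5, -0.7]
opening: 0.002
```

Emit:
{"method": "servo_tool", "body": {"steps": [[[0.2,-0.8,0],0],[[0.4,-1.4,0],0],[[0.4,-1.4,0],0]]}}

```text
time_s: 36.3
tool_pos: [373.9, 146.1, 190.0]
ee_rot: [[0.144, 0.99, 0.005], [0.989, -0.144, 0.026], [0.027, 0.001, -1.0]]
contact_force: [-0.2, 0.2, -0.4]
opening: 0.0
```

Run:
```python
from h import *
grab('top','t8');grab('scene','s8')
s=robot.read_state();print(s['tool_pos'])
b=cv2.imread('pics/s8.png')[100:220,340:500];a=cv2.imread('pics/t8.png')[220:275,125:200]
cv2.imwrite('pics/w9b.png',np.vstack([cv2.resize(b,(400,300),interpolation=2),cv2.resize(a,(400,293),interpolation=2)]))
```

```text
[373.0248747  148.57456987 189.66940043]
```

View pics/w9b.png

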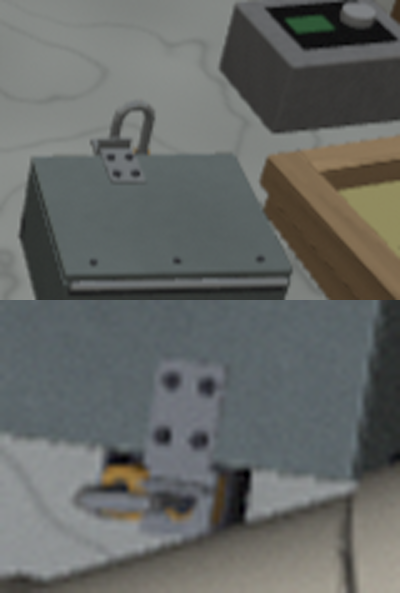

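The shackle's toe is over the hasp hole: the arch spans (75–190, 500), in line with the hole. Moving above the crown at about (401, 312).

Emit:
{"method": "servo_tool", "body": {"steps": [[[0.15,0.8,0],0],[[0.3,1.6,0],0],[[0.45,2.4,0],0],[[0.56,3.2,0],0],[[0.56,3.27,0],0]]}}

```text
time_s: 36.9
tool_pos: [399.8, 317.1, 188.2]
ee_rot: [[0.135, 0.991, 0.001], [0.99, -0.135, 0.028], [0.028, -0.003, -1.0]]
contact_force: [-0.6, -1.7, -0.2]
opening: -0.004
```

Emit:
{"method": "servo_tool", "body": {"steps": [[[0,0,-0.2],0],[[0,0,-0.5],0],[[0,0,-0.7],0],[[0,0,-0.7],0],[[0,0,-0.7],0]]}}

```text
time_s: 37.4
tool_pos: [399.8, 316.3, 152.9]
ee_rot: [[0.136, 0.991, 0.0], [0.99, -0.136, 0.028], [0.028, -0.004, -1.0]]
contact_force: [1.1, -0.2, -0.1]
opening: 0.001
```

Emit:
{"method": "servo_tool", "body": {"steps": [[[0.02,-0.08,-0.1],0],[[0.02,-0.08,-0.25],0],[[0.02,-0.08,-0.35],0],[[0.02,-0.08,-0.45],0],[[0.02,-0.08,-0.55],0]]}}

```text
time_s: 37.9
tool_pos: [401.2, 312.3, 125.9]
ee_rot: [[0.136, 0.991, 0.002], [0.99, -0.136, 0.028], [0.028, -0.002, -1.0]]
contact_force: [0.4, -1.7, 10.8]
opening: -0.0
```

Emit:
{"method": "servo_tool", "body": {"steps": [[[0,0,-0.1],0],[[0,0,-0.18],0],[[0,0,-0.24],0],[[0,0,-0.24],0],[[0,0,-0.24],0]]}}

```text
time_s: 38.4
tool_pos: [402.0, 313.1, 116.7]
ee_rot: [[0.136, 0.991, 0.005], [0.99, -0.136, 0.031], [0.031, 0.001, -1.0]]
contact_force: [-1.2, -1.6, 12.7]
opening: 0.002
```

Emit:
{"method": "servo_tool", "body": {"steps": [[[0,0,-0.04],0],[[0,0,-0.08],0],[[0,0,-0.08],0]]}}

```text
time_s: 38.7
tool_pos: [402.5, 313.5, 116.6]
ee_rot: [[0.136, 0.991, 0.008], [0.99, -0.136, 0.033], [0.034, 0.004, -0.999]]
contact_force: [-4.8, -5.7, 18.2]
opening: -0.002
```

Emit:
{"method": "servo_tool", "body": {"steps": [[[0,0,0.5],0],[[0,0,1.3],0],[[-0.2,-0.8,1.6],0],[[-0.4,-1.6,1.6],0],[[-0.4,-2.5,1.6],0]]}}

```text
time_s: 39.2
tool_pos: [381.7, 188.2, 196.9]
ee_rot: [[0.133, 0.991, 0.009], [0.991, -0.133, 0.034], [0.035, 0.004, -0.999]]
contact_force: [1.1, 0.1, -1.5]
opening: 0.002
```

Emit:
{"method": "servo_tool", "body": {"steps": [[[0.1,-0.9,0],0],[[0.2,-1.8,0],0],[[0.3,-2.7,0],0],[[0.3,-3.2,0],0],[[0.3,-3.2,0],0]]}}

```text
time_s: 39.7
tool_pos: [396.6, 25.8, 196.1]
ee_rot: [[0.137, 0.99, 0.008], [0.99, -0.138, 0.033], [0.034, 0.003, -0.999]]
contact_force: [0.4, 1.3, -0.9]
opening: -0.001
```

Run:
```python
from h import *
grab('top','t9');grab('scene','s9')
s=robot.read_state();print(s['tool_pos'],s['contact_force'],s['time_s'])
b=cv2.imread('pics/s9.png');a=cv2.imread('pics/t9.png')[220:275,125:200];t=cv2.imread('pics/t9.png')[120:300,90:450]
r=lambda x,w,h:cv2.resize(x,(w,h),interpolation=2)
cv2.imwrite('pics/w10b.png',np.vstack([np.hstack([r(b[100:220,340:500],400,300),r(a,400,300)]),np.hstack([r(t,500,250),r(b[150:300,60:210],300,250)])]))
```

```text
[396.62511964  28.24411555 196.39447183] [0.30029356 0.66790944 0.38578157] 39.8
```

View pics/w10b.png

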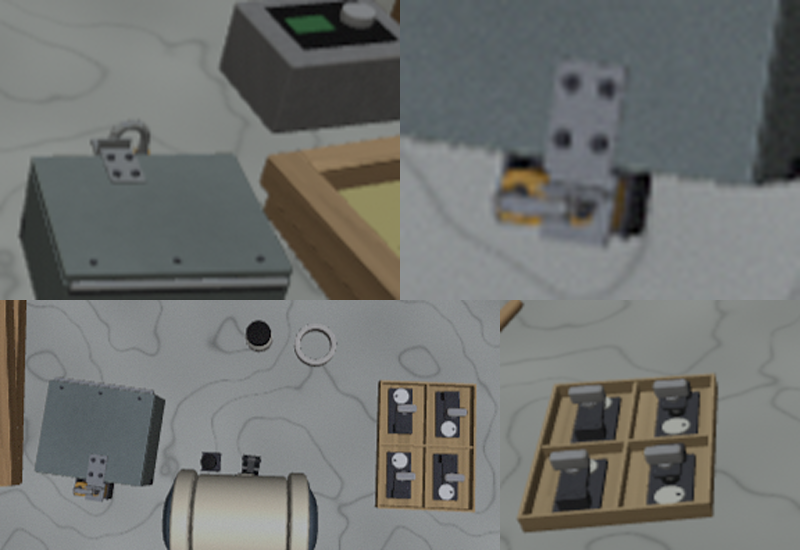

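The shackle stays down through the hasp: its arch top has dropped from row 103 to row 122 in the top-left panel. The lid is flat, all four round clamps sit in the nests, and the bystanders have not moved. Handing in.

```bash
python3 -c "from cell import finish_job; print(finish_job())"
```

```text
the job is handed in; nothing more can be done
None
```

The job is handed in after about 40 s of robot time; `finish_job()` gives no verdict. There were four round-tag clamps and one strip-tag clamp. The round ones went into the four tray nests and the strip one into the right compartment of the box. I then shut the lid, swung the shackle over the hasp hole and pressed it down until it locked.

**Last checks:**
- **Lid:** the lid looked flat in the last pictures. While I was pressing it shut, the fingers stood at z 96.6 mm, against the 97 mm expected for a shut lid.
- **Shackle:** I pressed it to z 116.6 mm, about 24 mm of travel. It stayed down through the hasp after I let go.
- **Clamps:** the four round clamps sat flat in the tray in the last picture. The strip clamp was last seen standing in its compartment just before the lid closed; it is now out of sight.
- **Bystanders:** the jar, tape roll and magnifier looked unmoved, and the arm was clear of everything.

No check failed or disagreed. Swing and press were judged from pictures and tool position only, because those joints cannot be read directly. I saw no clamp knocked aside during the run.

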